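# Unlock the battery box and slide its hatch open

### The job

The battery box is locked. Take the red T-handled key out of its wooden stand, push it fully home into the brass keyway on the box, turn it clockwise (seen from above) as far as it goes so that the hidden bolt draws back, then slide the yellow hatch fully open by its black grip. Leave the key home and turned in the lock, and do not disturb the jar, the power adapter or the tape measure.

Things in the scene. Friction and masses are not known exactly. Their poses are not given: they have to be found in the camera images.
- battery_box: grey steel box fixed to the bench, 180 (x) x 260 (y) x 100 mm high; origin: centre of its underside. A deck 70 mm wide along its -x side carries the lock. Behind it, the +y half of the top is a fixed cover, the -y half is closed by a yellow sliding hatch, top face at 104 mm; guide rails beside it stand to 107 mm. The battery pack inside stays there
- keyhole (a point): centre of the keyway at the upper face of the square brass lock plate (50 x 50 x 8 mm thick), 108 mm above the bench, near the -y end of the box's deck. Site z up, x along the keyway slot, at up to 23 degrees to the box. Keyway: 15 x 15 mm square hole crossed by a slot 34 mm long (x), 9 mm wide (y). The key turns only within about 4 mm of fully home; turned, it cannot be pulled out
- barrel (a joint): turn of the lock barrel hidden under the plate, rad: 0 locked (its slot in line with the keyway), grows clockwise seen from above, stop at 1.2 (bolt fully drawn back). Needs about 0.05 N m, stays where left. The key has about 0.15 rad of play in it, so the key turns up to about 1.35 rad. With the bolt not drawn back the hatch cannot slide
- key: steel key 90 mm long, ~120 g, upright in its stand. Origin: its tip (lower end), z up. Shank 12 mm diameter, conical nose on the lowest 8 mm; flat two-winged bit 28 mm along x, 6 thick along y, z 12 to 33, lower edge V-shaped; collar 25 mm diameter, z 45 to 50 (meets the lock plate when fully home); red T-handle 64 along x, 14 thick along y, z 62 to 92: grip across y. Fits either way round
- key_stand: wooden block 72 x 72 mm, 56 mm high, on a 92 mm square base, fixed to the bench; the key hangs in its keyhole-shaped hole by the collar, and lifts straight out. Origin: centre of its underside
- hatch (a joint): travel of the yellow hatch, m: 0 closed, 0.105 fully open; it slides along the box's +y, over the fixed cover, needs about 2 N and stays where it is left
- hatch_grip (a point): centre of the top of the black grip bar on the hatch, 134 mm above the bench. Site axes are parallel to the box's: the bar is 56 mm long along x, 12 mm thick along y and stands 30 mm high over the hatch. Pinch it across y, or push it along +y
- screw_jar: bystander: clear jar with red lid, 66 mm diameter, 90 mm high, origin at the centre of its underside; leave alone
- power_adapter: bystander: dark grey plug-in power adapter standing on its yellow base, prongs up, 62 x 70 x 94 mm high, origin at the centre of its underside; leave alone
- tape_measure: bystander: yellow tape measure, 45 x 98 x 64 mm high, origin at the centre of its underside; leave alone

How it is judged:
On the way, in this order (a step that is already met when the one before it is completed fails the run):
1. the key is fully home in the keyway (horizontal distance between key and keyhole below 0.005 m and z of key in the frame of keyhole below -0.041 m and angle between key's own z axis and vertical below 0.12 rad), for 0.1 s.
2. the key, still home, has turned the barrel and drawn the bolt (value of joint barrel above 1.05 rad and z of key in the frame of keyhole below -0.04 m), for 0.1 s.
At the end, for the whole second after the job is handed in: the hatch stands at least 90 mm open (of 105), the barrel is still turned past 1.0 rad, and the key is still in the lock at rest, its tip within 5 mm of the keyway's axis and at least 40 mm below the plate's upper face (45 is fully home) (value of joint hatch above 0.09 m and value of joint barrel above 1 rad and horizontal distance between key and keyhole below 0.005 m and z of key in the frame of keyhole below -0.04 m and linear speed of key below 0.02 m/s); the robot touches nothing.
It fails at once if the screw jar is pushed or tipped (distance of screw_jar from where it was at the start of the episode above 0.03 m or angle between screw_jar's own z axis and vertical above 0.4 rad).
It fails at once if the power adapter is pushed or tipped (distance of power_adapter from where it was at the start of the episode above 0.03 m or angle between power_adapter's own z axis and vertical above 0.4 rad).
It fails at once if the tape measure is pushed or tipped (distance of tape_measure from where it was at the start of the episode above 0.03 m or angle between tape_measure's own z axis and vertical above 0.4 rad).
It also fails if it takes over 54 s, if anything falls off the work surface, if the arm or the gripper's body presses on something with over 40 N, if the wrist force passes 120 N, or if a joint passes its speed limit or range.

### The arm

A 6-joint arm with a two-finger parallel gripper is mounted at the origin on the work surface; the furniture and walls round the work are solid. World frame = base frame: x ahead of the robot, y to its left, z up, the work surface at z = 0. Lengths are in m, angles in rad, forces in N, time in s.
With the tool pointing down it reaches from about 0.35 to 0.975 m from the base axis. Payload 4.9 kg.
Tool frame: the origin (TCP) lies at the very end of the fingers, on their centre line; the grasp point (between the pads) lies 19 mm behind it (pinch_z is the distance from the TCP to the grasp point, in m); z points along the fingers, y is the line along which they close (so a half turn about z gives the same grasp; the last joint's range is limited). The gripper opens to 85 mm and grips with 20 to 120 N. Pads are 22 mm wide; open, the fingers measure 114 mm over their backs; the gripper's body (76 mm by 85 mm) begins 54 mm behind the grasp point. The pads swing forward as they close: fully open they stand 13 mm farther back than shut.
Start: joints at [0.984, 0.053, 1.613, -0, 1.476, -0.119], TCP at [0.282, 0.558, 0.231] pointing down, gripper open.
Joint ranges: [-3.01, 3.01], [-1.01, 2.22], [0.06, 2.58], [-1.02, 4.17], [0.09, 2.62], [-3.14, 3.14]. Speed limits (rad/s): [2.57, 2.57, 3.14, 3.14, 3.14, 3.14].

### API

Orientations are given as a unit quaternion [w, x, y, z].
In Python, from plant import * gives the robot as it stands. The module is installed in compiled form; this text tells all that it offers.
- The arm moves only by the tool play_rows, never from a script. Its arguments are lists of equal length, an entry for each row: "linear": the shift along the world's x, y, z in m, a list of three; "turn": the turn about the world's z in degrees. A call has 1 to 8 rows; each row shifts and turns the commanded pose from where the row before left it; what a row does not reach is not made up. A row lasts 1/8 s, in which the tool goes at most 62.5 mm and 10.7 degrees, less where a joint would pass 70% of its speed; a pose out of reach is approached as far as the arm can. A call is refused whole if a number of a shift passes 0.0625 or a number of a turn 10.7, either way. A call with a gripper value outside its range is refused whole. "hand" is the finger opening in m, from 0 to 0.0854, set as the call begins (left out, the last holds). The fingers move at their own pace and stop on an object; the grip force is fixed at half the most. Time passes only in rows, so rows that do not move let the fingers close. It gives the time, the measured TCP pose, the force, the opening and the grip force at its end, in the units of the state.
- state(): the state, without advancing time (a new reading comes with each control period).
- grab_frame(name): name is "side" or "top"; returns the picture (384x512x3 uint8, red, green, blue); there is no depth.
- camera_info(name): a dict with "camera_matrix" (3x3 intrinsics, pixels), "origin" and "attitude" of the camera in the world. Camera axes: x right, y down, z forward; pixel columns grow to the right and rows downward; lengths in m; the calibration is good to about 2 mm. A picture is of the moment at which its call begins. camera_info takes no time and is no camera call.
- job_done(): hands the job in; it is judged then, once.
Trained networks look in the newest picture that a camera, given by its name, has taken for a name from the list of things; names that differ only in an ending like _2 or _b are one class to them, and where a whole thing is asked for, a point or a joint stands for the part that bears it (a point fixed in the world has none). Each returns a list of dicts, best first, with "p" (0 to 1); they miss things now and then, are a little off and sometimes report something else, mostly with a low value. They report only what shows in the picture. A call takes as long as a camera call.
- trace(camera, thing): "region" (384x512 bool, what is visible of it) and "location" ([column, row] in pixels, amid what is visible of it).
The state is a dict: "time": time; "joint_pos": joint angles; "joint_vel": joint speeds; "joint_efforts": joint torques, N m; "tool_pos": TCP position; "tool_rot": TCP orientation; "contact_force": force on the tool from outside, world axes, zero at the start; "ft_torque": the same for the moment, N m; "gripper_width": opening from 0.0 (shut) to 1.0 (fully open); "grasp_force": force on a finger pad.
Only numpy, scipy, OpenCV 4.12 (cv2) and the standard library are available. Lean on these libraries where they do the work, as an engineer would, in place of code of your own. Each camera call takes 0.05 s, during which the arm holds its last target. There are 200 camera calls.

## Working session

There is one attempt and no reset: what is moved stays moved. The work goes in short steps, Python scripts to look and compute and a tool call to move; the robot and the scene stay as the last step left them, time stands still between calls to the robot, and variables do not carry over. Pictures are saved under pics/ and viewed, at most 10 in all, crops included, and the job is handed in when it is done.

Besides the shell and the picture viewer there is one more tool, called after "Request:" as name(argument=value, ...), one argument or row to a line, values as JSON. play_rows: Moves the arm, as the interface text tells. Its arguments: {"type":"object","properties":{"linear":{"type":"array","items":{"type":"array","items":{"type":"number"}}},"turn":{"type":"array","items":{"type":"number"}},"hand":{"type":"number"}},"required":["linear","turn"]}

```bash
mkdir -p pics; cat > h.py <<'E'
from plant import *
import numpy as np, cv2
from scipy.spatial.transform import Rotation as R
def cam(n):
    c=camera_info(n); K=np.array(c["camera_matrix"]); a=np.array(c["attitude"])
    M=a if a.shape==(3,3) else R.from_quat(np.r_[a[1:],a[0]]).as_matrix()
    return K,M,np.array(c["origin"])
def toz(n,px,z):
    K,M,o=cam(n); d=M@np.linalg.solve(K,[px[0],px[1],1]); return o+d*(z-o[2])/d[2]
def proj(n,p):
    K,M,o=cam(n); q=K@(M.T@(np.array(p)-o)); return q[:2]/q[2]
def save(n,f): 
    im=grab_frame(n); cv2.imwrite(f"pics/{f}.png",im[:,:,::-1]); return im
E
python3 - <<'E'
from h import *
for n in("side","top"):
    print(n,camera_info(n)); save(n,n+"0")
    for t in("key","key_stand","keyhole","hatch_grip","battery_box","screw_jar","power_adapter","tape_measure","hatch"):
        r=trace(n,t)
        print(t,[(round(x["p"],2),np.round(x["location"]),x["region"].sum()) for x in r[:2]])
s=state();print(s["time"],s["tool_pos"],s["tool_rot"])
a=cv2.imread("pics/side0.png");b=cv2.imread("pics/top0.png")
E
```

```text
side {'camera_matrix': array([[411.81421127,   0.        , 255.10777714],
       [  0.        , 411.81421127, 188.37038294],
       [  0.        ,   0.        ,   1.        ]]), 'origin': array([ 0.1014389 , -1.16020821,  0.59559173]), 'attitude': array([-0.55609455,  0.8099106 , -0.15979248,  0.096281  ])}
key [(0.74, array([292., 232.]), np.int64(289))]
key_stand [(0.89, array([289., 259.]), np.int64(1055))]
keyhole []
hatch_grip [(0.77, array([279., 190.]), np.int64(537))]
battery_box [(0.66, array([268., 203.]), np.int64(3586)), (0.48, array([276., 190.]), np.int64(484))]
screw_jar [(0.92, array([355., 255.]), np.int64(914))]
power_adapter [(0.93, array([196., 192.]), np.int64(468))]
tape_measure [(0.51, array([247., 172.]), np.int64(70))]
hatch [(0.82, array([279., 193.]), np.int64(471)), (0.16, array([258., 197.]), np.int64(122))]
top {'camera_matrix': array([[364.78839168,   0.        , 254.94698442],
       [  0.        , 364.78839168, 194.89267519],
       [  0.        ,   0.        ,   1.        ]]), 'origin': array([ 0.32501232, -0.0349324 ,  1.0374956 ]), 'attitude': array([-0.07691847,  0.73787127, -0.66658224,  0.07278497])}
key [(0.55, array([349., 204.]), np.int64(189)), (0.3, array([340., 210.]), np.int64(916))]
key_stand [(0.88, array([342., 209.]), np.int64(942))]
keyhole [(0.75, array([265., 196.]), np.int64(338))]
hatch_grip [(0.85, array([260., 164.]), np.int64(1758))]
battery_box [(0.57, array([231., 176.]), np.int64(6546))]
screw_jar [(0.88, array([386., 162.]), np.int64(711))]
power_adapter [(0.6, array([157., 237.]), np.int64(669))]
tape_measure [(0.7, array([139., 151.]), np.int64(574))]
hatch [(0.77, array([261., 160.]), np.int64(1745))]
1.0 [0.28180867 0.55786262 0.23130818] [9.94850998e-06 2.31745559e-01 9.72776436e-01 1.91849779e-05]
```

```bash
python3 - <<'E'
import cv2,numpy as np
b=cv2.imread("pics/top0.png")[130:250,120:420]; cv2.imwrite("pics/topc.png",cv2.resize(b[:, 60:260],None,fx=4,fy=4,interpolation=cv2.INTER_CUBIC))
a=cv2.imread("pics/side0.png")[140:290,180:380]; cv2.imwrite("pics/sidec.png",cv2.resize(a,None,fx=4,fy=4,interpolation=cv2.INTER_CUBIC))
E
```

```text
(no output)
```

View pics/topc.png

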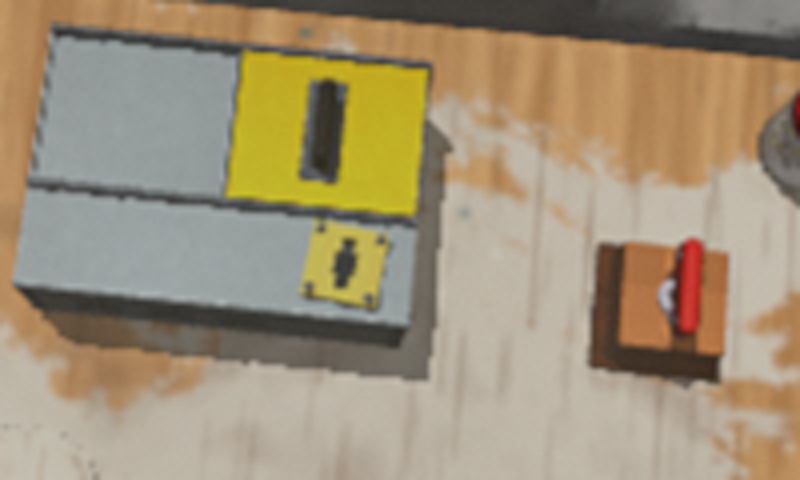

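View pics/sidec.png

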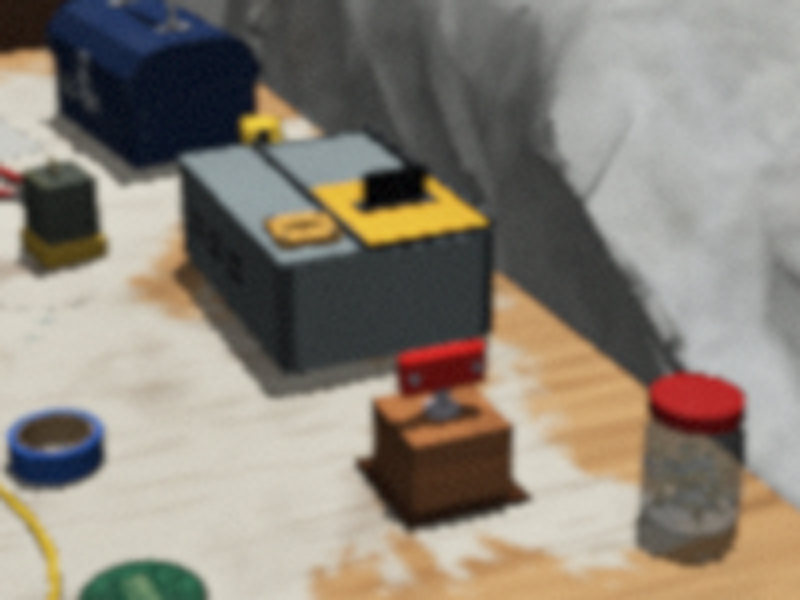

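The crops show the box with the hatch at top px (261,162) and grip (260,163). The brass plate is near (266,196), with its dark keyway slot nearly vertical. The key's red handle is at (352,201), nearly vertical, over the stand at (348,204).

```bash
cat >> h.py <<'E'
def ang(n,mask,z):
    """centroid and long-axis angle (deg, world) of pixel mask at height z"""
    v,u=np.nonzero(mask); P=np.array([toz(n,(a,b),z)[:2] for a,b in zip(u,v)])
    c=P.mean(0); w,V=np.linalg.eigh(np.cov((P-c).T)); r=cv2.minAreaRect(P.astype(np.float32)*1000)
    return c.round(4),np.degrees(np.arctan2(V[1,1],V[0,1])).round(1)%180,(4*np.sqrt(w)*1000*.866).round(1),[np.round(x,1) for x in r]
E
python3 - <<'E'
from h import *
im=cv2.imread("pics/top0.png")[:,:,::-1].astype(int); r,g,b=im[...,0],im[...,1],im[...,2]
def box(m,x0,x1,y0,y1):
    o=np.zeros_like(m);o[y0:y1,x0:x1]=m[y0:y1,x0:x1];return o
red=box((r>140)&(g<75)&(b<75),335,365,180,220)
print("handle top",ang("top",red,.103),red.sum())
for t,z in(("key",.1),("key_stand",.056),("keyhole",.108),("hatch_grip",.13),("screw_jar",.09),("power_adapter",.09),("tape_measure",.064)):
    q=trace("top",t)
    if q: print(t,ang("top",q[0]["region"],z))
br=box((r>120)&(b<120)&(r-b>50),254,279,184,208); 
print("plate yellow",ang("top",br,.108),br.sum())
gray=im.sum(2)
sl=box((gray<250),258,274,187,206); print("slot",ang("top",sl,.108),sl.sum())
dk=box((gray<260),252,270,146,178); print("gripbar",ang("top",dk,.12),dk.sum())
bl=box((r>150)&(b<70)&(g>130),235,290,140,185); print("hatch",ang("top",bl,.104))
for nm,c,z in(("TL",(55,27),.107),("TR",(432,65),.107),("BR",(408,325),.1),("BL",(15,285),.1)): print(nm,toz("top",(180+c[0]/4,130+c[1]/4),z).round(4))
# stand top corners
for c in((622,245),(728,252),(724,353),(620,345)): print(toz("top",(180+c[0]/4,130+c[1]/4),.056).round(4))
s=cv2.imread("pics/side0.png")[:,:,::-1].astype(int); r,g,b=s[...,0],s[...,1],s[...,2]
# handle ends in side view
for c in((399,365),(484,343)): print("side handle top",toz("side",(180+c[0]/4,140+c[1]/4),.103).round(4))
E
```

```text
handle top (array([ 0.535 , -0.2744]), np.float64(178.8), array([12.8, 59. ]), [array([ 535.4, -274.4]), array([12.7, 59.3]), np.float64(87.4)]) 109
key (array([ 0.5331, -0.2694]), np.float64(177.2), array([22.8, 58.1]), [array([ 534.3, -266.2]), array([62.2, 26.2]), np.float64(2.5)])
key_stand (array([ 0.5254, -0.26  ]), np.float64(67.2), array([90.3, 97.2]), [array([ 528.6, -262.8]), array([94.5, 92. ]), np.float64(89.4)])
keyhole (array([ 0.5265, -0.0455]), np.float64(151.3), array([48.7, 50.3]), [array([526.8, -45.9]), array([49.1, 49.7]), np.float64(84.2)])
hatch_grip (array([ 0.6074, -0.0267]), np.float64(89.0), array([100.9, 122.7]), [array([608.3, -27.1]), array([122.8, 102.2]), np.float64(89.9)])
screw_jar (array([ 0.6563, -0.3602]), np.float64(135.1), array([58.5, 89.8]), [array([ 656.9, -359.9]), array([64.4, 98. ]), np.float64(47.8)])
power_adapter (array([0.3915, 0.2154]), np.float64(89.8), array([57.6, 75.9]), [array([391.3, 216.1]), array([59.4, 78.4]), np.float64(5.8)])
tape_measure (array([0.6171, 0.3134]), np.float64(67.8), array([ 44.6, 103.2]), [array([616.9, 308.
[... 213 characters left out ...]
53, -0.0475]), np.float64(174.5), array([10. , 28.1]), [array([526. , -48.1]), array([29.4, 10.4]), np.float64(5.5)]) 40
gripbar (array([ 0.6113, -0.0267]), np.float64(2.5), array([19.5, 63.9]), [array([610.8, -26.8]), array([68.4, 20.1]), np.float64(0.2)]) 177
hatch (array([ 0.6147, -0.0284]), np.float64(89.6), array([105.6, 135.1]), [array([615.4, -27.7]), array([125.1, 101.2]), np.float64(89.7)])
TL [0.6678 0.1613 0.107 ]
TR [ 0.667  -0.0942  0.107 ]
BR [ 0.4902 -0.0936  0.1   ]
BL [0.4905 0.1645 0.1   ]
[ 0.5687 -0.2386  0.056 ]
[ 0.5712 -0.3117  0.056 ]
[ 0.5005 -0.3118  0.056 ]
[ 0.4988 -0.2411  0.056 ]
side handle top [ 0.5003 -0.2913  0.103 ]
side handle top [ 0.5652 -0.2852  0.103 ]
```

Request:
play_rows(
  linear=[
    [0.0158,-0.052,0],
    [0.0158,-0.052,0],
    [0.0158,-0.052,0],
    [0.0158,-0.052,0],
    [0.0158,-0.052,0],
    [0.0158,-0.052,0],
    [0.0158,-0.052,0],
    [0.0158,-0.052,0],
  ],
  turn=[1.6,1.6,1.6,1.6,1.6,1.6,1.6,1.6],
  hand=0.0854,
)

```text
time: 2.35
tool_pos: [0.4085, 0.1402, 0.2316]
tool_rot: [0.001, 0.121, 0.993, 0.0]
contact_force: [0.6, -0.4, 0.9]
gripper_width: 1.001
grasp_force: 0.0
```

Request:
play_rows(
  linear=[
    [0.0158,-0.052,0],
    [0.0158,-0.052,0],
    [0.0158,-0.052,0],
    [0.0158,-0.052,0],
    [0.0158,-0.052,0],
    [0.0158,-0.052,0],
    [0.0158,-0.052,0],
    [0.0158,-0.052,0],
  ],
  turn=[1.6,1.6,1.6,1.6,1.6,1.6,1.6,1.6],
)

```text
time: 3.35
tool_pos: [0.535, -0.2761, 0.2315]
tool_rot: [0.0, 0.01, 1.0, -0.0]
contact_force: [0.3, 0.2, 0.0]
gripper_width: 1.002
grasp_force: 0.0
```

Request:
play_rows(
  linear=[
    [0,0.001,-0.03],
    [0,0,-0.04],
    [0,0,-0.04],
    [0,0,-0.03],
    [0,0,-0.02],
    [0,0,0],
  ],
  turn=[0,0,0,0,0,0],
)

```text
time: 4.1
tool_pos: [0.5337, -0.2725, 0.0697]
tool_rot: [-0.001, 0.01, 1.0, 0.001]
contact_force: [-0.0, -0.1, 0.5]
gripper_width: 1.0
grasp_force: 0.0
```

Request:
play_rows(
  linear=[
    [0,0,0],
    [0,0,0],
    [0,0,0],
    [0,0,0],
    [0,0,0],
    [0,0,0],
  ],
  turn=[0,0,0,0,0,0],
  hand=0.0,
)

```text
time: 4.85
tool_pos: [0.5349, -0.2736, 0.072]
tool_rot: [0.0, 0.01, 1.0, -0.0]
contact_force: [-0.5, 0.2, 4.0]
gripper_width: 0.154
grasp_force: 59.8
```

Request:
play_rows(
  linear=[
    [0,0,0.01],
    [0,0,0.02],
    [0,0,0.02],
    [0,0,0.03],
    [0,0,0.03],
    [0,0,0.03],
    [0,0,0],
    [0,0,0],
  ],
  turn=[0,0,0,0,0,0,0,0],
)

```text
time: 5.85
tool_pos: [0.5342, -0.2725, 0.2105]
tool_rot: [-0.0, 0.01, 1.0, 0.001]
contact_force: [0.3, 0.3, -1.5]
gripper_width: 0.151
grasp_force: 59.5
```

```bash
python3 - <<'E'
from h import *
s=state();print(s["time"],s["tool_pos"],s["tool_rot"],s["contact_force"],s["gripper_width"])
im=save("side","s1"); save("top","t1")
print(proj("side",s["tool_pos"]),proj("side",s["tool_pos"]-np.array([0,0,.061])))
c=proj("side",s["tool_pos"]).astype(int)
cv2.imwrite("pics/s1c.png",cv2.resize(im[c[1]-60:c[1]+60,c[0]-60:c[0]+60,::-1],None,fx=5,fy=5,interpolation=cv2.INTER_CUBIC)); print(c-60)
E
```

```text
5.85 [ 0.53423275 -0.27251083  0.210523  ] [-4.66439848e-04  1.04211087e-02  9.99945375e-01  6.56050409e-04] [ 0.32446277  0.26198495 -1.48863116] 0.1511059284478157
[288.71739609 188.24985182] [288.53428357 209.94750666]
[228 128]
```

View pics/s1c.png

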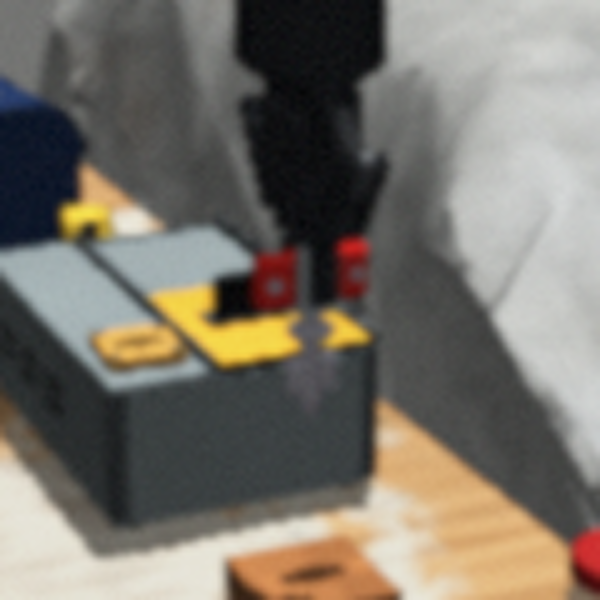

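The key hangs upright in the fingers, with its tip at side px (290.4,210). The brass plate centre is at about (255.6,197.2).

```bash
python3 - <<'E'
from h import *
print("plate side",toz("side",(228+138/5-.4,128+345/5-.4),.108))
print("tip",toz("side",(228+312/5-.4,128+410/5-.4),.1495), "px of expected", proj("side",(.5355,-.2735,.1495)))
r=trace("side","keyhole");print([(x["p"],x["location"],ang("side",x["region"],.108)) for x in r[:1]])
im=cv2.imread("pics/s1.png")[:,:,::-1].astype(int)
m=(im[...,0]>150)&(im[...,1]>90)&(im[...,2]<110)
o=np.zeros_like(m);o[190:204,244:268]=m[190:204,244:268]; print("side plate yellow",ang("side",o,.108))
E
```

```text
plate side [ 0.5241905  -0.05709326  0.108     ]
tip [ 0.53871445 -0.27204723  0.1495    ] px of expected [289.13636369 210.01567991]
[(0.48, [254.2, 197.4], (array([ 0.5226, -0.0622]), np.float64(74.5), array([55. , 67.3]), [array([522.9, -61.5]), array([67.2, 56.2]), np.float64(83.5)]))]
side plate yellow (array([ 0.5355, -0.0505]), np.float64(32.099999999999994), array([44. , 86.2]), [array([541.1, -47.8]), array([91.1, 52.9]), np.float64(23.0)])
```

Request:
play_rows(
  linear=[
    [-0.0014,0.0282,0],
    [-0.0014,0.0282,0],
    [-0.0014,0.0282,0],
    [-0.0014,0.0282,0],
    [-0.0014,0.0282,0],
    [-0.0014,0.0282,0],
    [-0.0014,0.0282,0],
    [0,0.0279,0],
  ],
  turn=[-0.6,-0.6,-0.6,-0.6,-0.6,-0.6,-0.7,0],
)

```text
time: 7.0
tool_pos: [0.524, -0.0467, 0.2099]
tool_rot: [-0.001, 0.048, 0.999, 0.0]
contact_force: [-0.6, 0.0, -1.0]
gripper_width: 0.155
grasp_force: 59.5
```

Request:
play_rows(
  linear=[
    [0,0,-0.012],
    [0,0,-0.012],
    [0,0,-0.01],
    [0,0,0],
    [0,0,0],
  ],
  turn=[0,0,0,0,0],
)

```text
time: 7.62
tool_pos: [0.525, -0.0483, 0.1774]
tool_rot: [0.0, 0.048, 0.999, -0.0]
contact_force: [0.3, -0.9, -1.1]
gripper_width: 0.153
grasp_force: 59.7
```

```bash
python3 - <<'E'
from h import *
s=state();print(s["time"],s["tool_pos"],s["tool_rot"],s["contact_force"],s["gripper_width"])
im=save("side","s2"); t=save("top","t2")
print(proj("side",(.5258,-.0478,.108)),proj("side",(.5258,-.0478,.117)))
a=cv2.resize(im[160:220,220:290,::-1],None,fx=8,fy=8,interpolation=cv2.INTER_CUBIC)
cv2.imwrite("pics/s2c.png",a)
E
```

```text
7.625 [ 0.52496448 -0.04831897  0.17744357] [ 1.04636441e-04  4.83502283e-02  9.98830438e-01 -3.16795687e-05] [ 0.33460311 -0.85556014 -1.06624954] 0.15336266857456046
[254.59013491 195.48353199] [254.52595833 192.8108461 ]
```

View pics/s2c.png

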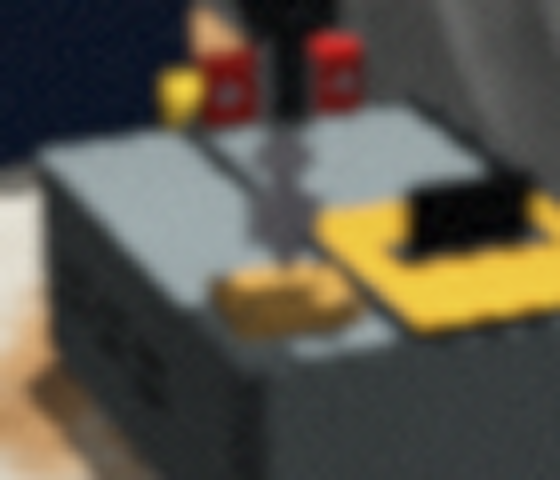

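The side view shows the key tip at px (255.2,192.7), directly over the plate, whose centre is at u≈255.3. They are aligned to within about 1 mm, so I'll lower it.

Request:
play_rows(
  linear=[
    [0,0,-0.005],
    [0,0,-0.005],
    [0,0,-0.004],
    [0,0,-0.003],
    [0,0,0],
  ],
  turn=[0,0,0,0,0],
)

```text
time: 8.35
tool_pos: [0.5246, -0.0478, 0.1599]
tool_rot: [-0.0, 0.048, 0.999, 0.0]
contact_force: [-0.4, 0.2, -0.5]
gripper_width: 0.154
grasp_force: 59.7
```

Request:
play_rows(
  linear=[
    [0,0,-0.002],
    [0,0,-0.002],
    [0,0,0],
  ],
  turn=[0,0,0],
)

```text
time: 8.72
tool_pos: [0.5247, -0.0478, 0.1561]
tool_rot: [-0.0, 0.048, 0.999, 0.0]
contact_force: [-0.9, -0.1, -0.9]
gripper_width: 0.154
grasp_force: 59.7
```

Request:
play_rows(
  linear=[
    [0,0,-0.002],
    [0,0,-0.002],
    [0,0,-0.002],
    [0,0,0],
  ],
  turn=[0,0,0,0],
)

```text
time: 9.22
tool_pos: [0.5246, -0.0478, 0.15]
tool_rot: [-0.0, 0.048, 0.999, 0.0]
contact_force: [0.2, -0.4, -0.6]
gripper_width: 0.159
grasp_force: 59.7
```

Request:
play_rows(
  linear=[
    [0,0,-0.002],
    [0,0,-0.002],
    [0,0,-0.002],
    [0,0,0],
  ],
  turn=[0,0,0,0],
)

```text
time: 9.72
tool_pos: [0.5246, -0.0478, 0.144]
tool_rot: [-0.0, 0.048, 0.999, 0.0]
contact_force: [-0.6, -1.4, -1.3]
gripper_width: 0.153
grasp_force: 59.7
```

Request:
play_rows(
  linear=[
    [0,0,-0.004],
    [0,0,-0.004],
    [0,0,-0.004],
    [0,0,-0.003],
    [0,0,-0.002],
    [0,0,0],
  ],
  turn=[0,0,0,0,0,0],
)

```text
time: 10.48
tool_pos: [0.5247, -0.0478, 0.1271]
tool_rot: [-0.0, 0.048, 0.999, 0.0]
contact_force: [0.2, -0.8, -0.7]
gripper_width: 0.152
grasp_force: 59.7
```

Request:
play_rows(
  linear=[
    [0,0,-0.0015],
    [0,0,-0.0015],
    [0,0,-0.001],
    [0,0,0],
  ],
  turn=[0,0,0,0],
)

```text
time: 10.98
tool_pos: [0.5249, -0.0479, 0.1239]
tool_rot: [0.0, 0.048, 0.999, -0.0]
contact_force: [-2.7, 0.2, 3.8]
gripper_width: 0.155
grasp_force: 60.3
```

Request:
play_rows(
  linear=[
    [0,0,-0.001],
    [0,0,0],
    [0,0.0001,0],
    [0,0.0001,0],
    [0,0.0001,0],
    [0,0.0001,0],
    [0.0001,0.0001,0],
    [0,0,0],
  ],
  turn=[0,0,-5,-5,-5,-5,-5,0],
)

```text
time: 11.98
tool_pos: [0.5259, -0.0477, 0.1239]
tool_rot: [0.001, 0.263, 0.965, -0.0]
contact_force: [-2.0, -0.1, 5.6]
gripper_width: 0.151
grasp_force: 60.6
```

Request:
play_rows(
  linear=[
    [0.0001,0.0001,0],
    [0.0001,0.0001,0],
    [0.0001,0.0001,0],
    [0.0001,0.0001,0],
    [0.0001,0,0],
    [0.0001,0,0],
    [0.0001,0,0],
    [0,0,0],
  ],
  turn=[-6,-6,-6,-6,-6,-6,-6,0],
)

```text
time: 12.98
tool_pos: [0.5261, -0.0478, 0.1239]
tool_rot: [0.001, 0.592, 0.806, -0.001]
contact_force: [-4.4, -1.6, 7.0]
gripper_width: 0.149
grasp_force: 60.8
```

```bash
python3 - <<'E'
from h import *
s=state();print({k:np.round(s[k],3) for k in("time","tool_pos","tool_rot","contact_force","ft_torque","joint_pos")})
E
```

```text
{'time': np.float64(12.975), 'tool_pos': array([ 0.526, -0.048,  0.124]), 'tool_rot': array([ 0.001,  0.592,  0.806, -0.001]), 'contact_force': array([-4.397, -1.615,  7.016]), 'ft_torque': array([-0.32 ,  0.731,  0.024]), 'joint_pos': array([-0.231, -0.088,  1.937, -0.002,  1.292, -0.535])}
```

Request:
play_rows(
  linear=[
    [0,0,0],
    [0,0,0],
    [0,0,0],
    [0,0,0],
  ],
  turn=[-4,-4,0,0],
)

```text
time: 13.48
tool_pos: [0.5261, -0.0478, 0.1239]
tool_rot: [0.001, 0.646, 0.763, -0.001]
contact_force: [-4.3, -2.3, 8.1]
gripper_width: 0.15
grasp_force: 60.8
```

Request:
play_rows(
  linear=[
    [0,0,0],
    [0,0,0],
    [0,0,0],
    [0,0,0],
  ],
  turn=[-2,-2,0,0],
)

```text
time: 13.98
tool_pos: [0.5261, -0.0479, 0.1239]
tool_rot: [0.001, 0.671, 0.741, -0.001]
contact_force: [-3.3, -2.3, 8.5]
gripper_width: 0.151
grasp_force: 61.6
```

```bash
python3 - <<'E'
from h import *
s=state();print({k:np.round(s[k],3) for k in("time","tool_pos","tool_rot","contact_force","ft_torque")})
print(2*np.degrees(np.arctan2(s["tool_rot"][2],s["tool_rot"][1]))-90)
E
```

```text
{'time': np.float64(13.975), 'tool_pos': array([ 0.526, -0.048,  0.124]), 'tool_rot': array([ 0.001,  0.671,  0.741, -0.001]), 'contact_force': array([-3.343, -2.337,  8.535]), 'ft_torque': array([-0.384,  0.779,  0.83 ])}
5.653289926791544
```

Request:
play_rows(
  linear=[
    [0,0,0],
    [0,0,0],
    [0,0,0],
    [0,0,0],
  ],
  turn=[0,0,0,0],
  hand=0.04,
)

```text
time: 14.48
tool_pos: [0.5255, -0.0469, 0.1221]
tool_rot: [-0.0, 0.672, 0.74, -0.0]
contact_force: [-0.2, 0.2, -0.9]
gripper_width: 0.469
grasp_force: 0.0
```

Request:
play_rows(
  linear=[
    [0,0,0.005],
    [0,0,0.015],
    [0,0,0.025],
    [0,0,0.025],
    [0,0,0],
  ],
  turn=[0,0,0,0,0],
)

```text
time: 15.1
tool_pos: [0.5276, -0.0474, 0.1961]
tool_rot: [0.003, 0.672, 0.74, 0.002]
contact_force: [-0.6, -0.2, 0.4]
gripper_width: 0.466
grasp_force: 0.0
```

```bash
python3 - <<'E'
from h import *
im=save("side","s3")
cv2.imwrite("pics/s3c.png",cv2.resize(im[150:225,215:310,::-1],None,fx=7,fy=7,interpolation=cv2.INTER_CUBIC))
E
```

```text
(no output)
```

View pics/s3c.png

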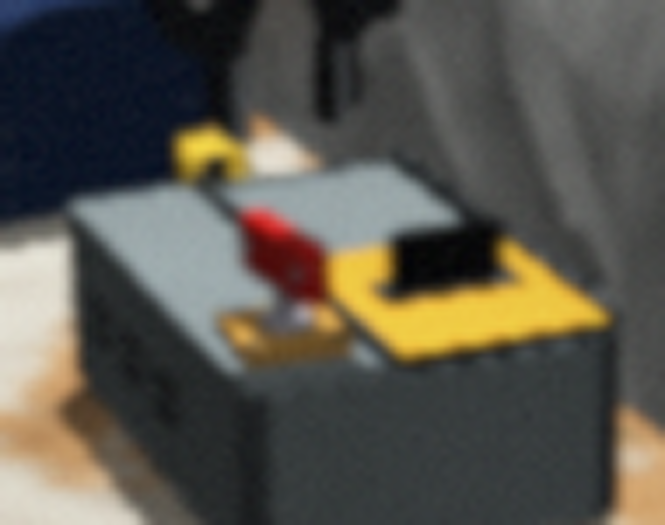

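The key is home (collar on the plate) and turned, with its handle pointing along the box. Next I'll push the grip with closed fingers.

Request:
play_rows(
  linear=[
    [0.01,-0.005,0],
    [0.025,-0.012,0],
    [0.025,-0.011,0],
    [0.02,0,0],
    [0,0,0],
    [0,0,0],
  ],
  turn=[0,0,0,0,0,0],
  hand=0.0,
)

```text
time: 15.9
tool_pos: [0.6049, -0.0749, 0.191]
tool_rot: [-0.001, 0.672, 0.74, -0.001]
contact_force: [-0.4, -0.4, -0.1]
gripper_width: 0.001
grasp_force: 0.0
```

Request:
play_rows(
  linear=[
    [0,0,-0.02],
    [0,0,-0.025],
    [0,0,-0.02],
    [0,0,-0.01],
    [0,0,0],
    [0,0,0],
  ],
  turn=[0,0,0,0,0,0],
)

```text
time: 16.65
tool_pos: [0.6063, -0.0751, 0.1183]
tool_rot: [0.001, 0.672, 0.74, 0.0]
contact_force: [0.2, 0.8, 0.8]
gripper_width: 0.001
grasp_force: 0.0
```

Request:
play_rows(
  linear=[
    [0,0.008,0],
    [0,0.008,0],
    [0,0.008,0],
    [0,0.008,0],
    [0,0.008,0],
    [0,0.008,0],
    [0,0,0],
  ],
  turn=[0,0,0,0,0,0,0],
)

```text
time: 17.52
tool_pos: [0.6056, -0.026, 0.1173]
tool_rot: [-0.0, 0.672, 0.74, 0.0]
contact_force: [-0.3, 0.4, -0.3]
gripper_width: 0.003
grasp_force: 0.0
```

Request:
play_rows(
  linear=[
    [0,0.012,0],
    [0,0.012,0],
    [0,0.012,0],
    [0,0.012,0],
    [0,0.012,0],
    [0,0.01,0],
    [0,0.008,0],
    [0,0,0],
  ],
  turn=[0,0,0,0,0,0,0,0],
)

```text
time: 18.52
tool_pos: [0.6052, 0.0521, 0.1172]
tool_rot: [-0.001, 0.672, 0.74, 0.0]
contact_force: [0.3, -0.6, 0.6]
gripper_width: -0.001
grasp_force: 0.0
```

Request:
play_rows(
  linear=[
    [0,0.004,0],
    [0,0.003,0],
    [0,0.002,0],
    [0,0,0],
  ],
  turn=[0,0,0,0],
)

```text
time: 19.02
tool_pos: [0.6054, 0.0602, 0.1171]
tool_rot: [-0.0, 0.672, 0.74, -0.0]
contact_force: [-1.7, -1.3, 0.5]
gripper_width: -0.001
grasp_force: 0.6
```

Request:
play_rows(
  linear=[
    [0,0.002,0],
    [0,0.002,0],
    [0,0.001,0],
    [0,0,0],
  ],
  turn=[0,0,0,0],
)

```text
time: 19.52
tool_pos: [0.6054, 0.0624, 0.1172]
tool_rot: [0.001, 0.673, 0.74, -0.002]
contact_force: [-1.9, -10.7, 0.5]
gripper_width: 0.002
grasp_force: 5.1
```

Request:
play_rows(
  linear=[
    [0,-0.01,0],
    [0,-0.02,0],
    [0,0,0.03],
    [0,0,0.05],
    [0,0,0.05],
    [0,0,0],
  ],
  turn=[0,0,0,0,0,0],
)

```text
time: 20.27
tool_pos: [0.6086, 0.0342, 0.2542]
tool_rot: [0.004, 0.673, 0.74, 0.004]
contact_force: [0.1, -0.4, 0.3]
gripper_width: 0.002
grasp_force: 0.0
```

```bash
python3 - <<'E'
from h import *
im=save("side","s4"); t=save("top","t4")
f=lambda a:cv2.resize(a,None,fx=6,fy=6,interpolation=cv2.INTER_CUBIC)
cv2.imwrite("pics/s4c.png",f(im[150:225,205:310,::-1]))
r=trace("side","hatch_grip");print([(x["p"],x["location"]) for x in r[:2]], proj("side",(.611,-.027+.105,.12)))
print(state()["tool_pos"])
E
```

```text
[(0.62, [268.3, 178.8])] [264.20278152 175.76593842]
[0.60518008 0.03462833 0.24624284]
```

View pics/s4c.png

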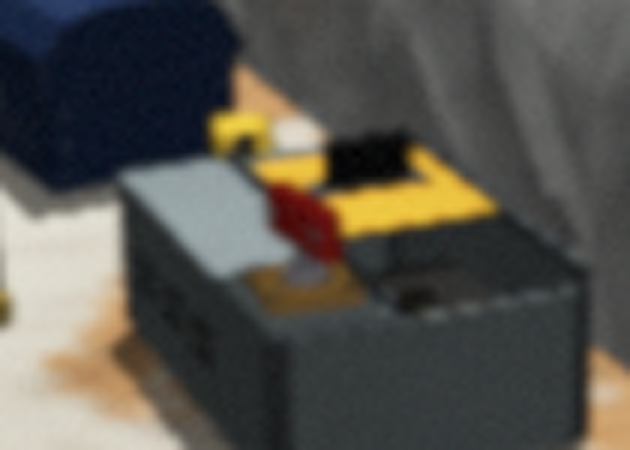

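The hatch is fully open: the push met its end stop at 10.7 N, and the grip is now at side px (266,176). The key is still home and turned.

```bash
python3 -c "
from plant import *
print(job_done())"
```

```text
the job is handed in; nothing more can be done
None
```

The key is home and turned to its stop in the lock, the hatch is pushed open to its end stop, and the job is handed in at about 20 s of the 54 s; no verdict came back.

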